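Slide the miniature house scene into its display rail

ROBOT

A 7-joint arm with a two-finger parallel gripper is mounted at the origin on the work surface. World frame = base frame: x ahead of the robot, y to its left, z up, the work surface at z = 0. Lengths are in mm, angles in rad, forces in N, time in s.
With the tool pointing down it reaches from about 400 to 875 mm from the base axis. Payload 4.4 kg.
Tool frame: the origin (TCP) lies midway between the tips of the shut fingers; the grasp point (between the pads) lies 19 mm behind it (ctrl.pinch_z is the distance from the TCP to the grasp point, in mm); z points along the fingers, y is the line along which they close (so a half turn about z gives the same grasp; the last joint's range is limited). The gripper opens to 85 mm and grips with 20 to 120 N. Pads are 22 mm wide; open, the fingers measure 114 mm over their backs; the gripper's body (76 mm by 85 mm) begins 54 mm behind the grasp point. The pads swing forward as they close: fully open they stand 13 mm farther back than shut.
Start: joints at [-1.187, 0.628, 0.038, 1.517, -0.027, 0.996, -0.02], TCP at [282.589, 585.373, 196.213] pointing down, gripper open.
Joint ranges: [-3.06, 3.06], [-0.37, 2.12], [-1.25, 1.32], [0.18, 2.47], [-1.1, 4.24], [0.23, 1.98], [-2.94, 2.94]. Speed limits (rad/s): [2.57, 2.57, 3.14, 3.14, 3.14, 3.14, 3.14].

INTERFACE

Orientations are given as [roll, pitch, yaw] about the fixed x, y, z axes, in that order (R = Rz(yaw) Ry(pitch) Rx(roll)).
In Python, from cell import read_state, cams, order, ctrl gives the robot as it stands.
- The arm moves only by the tool move_arm, never from a script. Its argument "targets" is text: rows parted by semicolons, each of 7 numbers parted by spaces: the gripper's target within -1 to 1 (fully open at 1, half-way at 0, shut at -1), then the shift along the tool's x, y, z in cm, then the turn, a rotation vector about the tool's x, y, z in degrees. A call has 1 to 5 rows; each row shifts and turns the commanded pose from where the row before left it, along the tool's axes as they then stand; what a row does not reach is not made up. A row lasts 1/12 s, in which the tool goes at most 41.7 mm and 7.16 degrees, less where a joint would pass 70% of its speed; a pose out of reach is approached as far as the arm can. A call with a gripper value outside its range is refused whole. The fingers move at their own pace and stop on an object; the grip force is fixed at half the most. Time passes only in rows, so rows that do not move let the fingers close. It gives the time, the measured TCP pose, the force, the opening and the grip force at its end, in the units of the state.
- read_state(): the state, without advancing time (a new reading comes with each control period).
- cams.get_image(name): name is "scene" or "top" or "wrist"; returns a dict with "color" (480x640x3 uint8, red, green, blue), "fovy" (degrees; the focal length in pixels is half the picture's height over the tangent of half this angle, whatever the lens; pixels are square), "cx", "cy" (the principal point, pixels), "k1" (the pictures are not rectified: a ray, as slopes to the right and down, at radius r is drawn at 1 + k1 r^2 times it, then the intrinsics apply), "rvec" (rotation vector, rad) and "tvec" (3), from world to camera coordinates, as OpenCV has them. Camera axes: x right, y down, z forward; pixel columns grow to the right and rows downward; lengths in mm; the calibration is good to about 2 mm. A picture is of the moment at which its call begins. There is no depth.
- order.finish_job(): hands the job in; it is judged then, once.
The state is a dict: "clock": time; "qpos": joint angles; "qd": joint speeds; "tau": joint torques, N m; "eef_pos": TCP position; "tool_rot": TCP orientation; "force": force on the tool from outside, world axes, zero at the start; "torque": the same for the moment, N m; "width": finger opening in mm; "gripper_force": force on a finger pad.
Only numpy, scipy, OpenCV 4.12 (cv2) and the standard library are available. Lean on these libraries where they do the work, as an engineer would, in place of code of your own. Each camera call takes 0.05 s, during which the arm holds its last target. There are 200 camera calls.

TASK

Swing the steel gate at the mouth of the display rail wide open, then lift the scenery plate with the little house straight up off the two pins of its jig. Enter it level into the rail's open end with the trees leading, slide it fully home against the end stop, let go, and swing the gate fully shut behind it. Keep the plate level throughout, and leave everything else on the table where it is.

Things in the scene. Friction and masses are not known exactly. Their poses are not given: they have to be found in the camera images.
- house (a point): White model house fixed in the middle of the loose scenery plate: 54 (x) x 40 (y) mm, walls 44 mm and roof ridge 58 mm above the plate's upper face. This point: centre of plate and house, 32 mm above the plate's underside (26 above its upper face). x points to the tree end, z up. Grip the two long walls (40 mm, along y); in the rail keep fingertips 10 mm or more above the plate, to clear the lips.
- tree_end (a point): Middle of the scenery plate's tree end, 60 mm along x from the house point, half-way up the plate; it goes first into the rail. Plate: plywood 120 (x) x 90 (y) x 6 mm, about 0.22 kg, with moss and two small trees 36 mm tall at x +45, y -22 and +4 mm from its centre. Two 11 mm through holes at (-46, -30) and (+46, +30) mm sit over the jig's pins.
- jig_top (a point): Centre of the top face of the fixed assembly jig, a dark grey plastic block 150 (x) x 120 (y) x 15 mm; the face is 15 mm above the table. The scenery plate starts on it, centred (to 1 mm), same axes. Two steel pins, 8 mm in diameter, rise 31 mm above this face at (-46, -30) and (+46, +30) mm: lift the plate's underside higher than that before moving sideways.
- rail_floor (a point): Centre of the floor of the fixed display rail, 8 mm above the table. x runs along the track from open end to end stop, z up. Two aluminium rails 124 mm long (x -62 to +62 mm), side walls 96 mm apart inside. The end stop's face is at x +62, so a plate that is home has its centre at x +2 mm. Wooden board under it: x -106 to +70, y -87 to +63 mm.
- rail_mouth (a point): Middle of the rail's open end, at floor level: 62 mm along -x from the floor's centre, same axes. The side walls widen to about 102 mm here. Over the walls are inward lips, 70 mm apart, undersides 10 mm and tops 14 mm above the floor: a plate can enter only at this end, moving along +x.
- gate (a joint): Angle of the steel swing gate, a bar 12 mm wide on an upright pivot beside the rail's mouth: 0 = shut, the bar lies across the open end, pointing along the rail's +y; it grows counter-clockwise from above as the post swings out, away from the mouth (at pi/2 the bar points along the rail's -x); stop at 1.9, fully open. It stays where it is left (friction 0.04 N m).
- gate_post (a point): Round upright steel post on the gate bar, to be taken from above or pushed: 14 mm in diameter, its axis 85 mm from the pivot. This point is on its axis, 52 mm above the table; the post's top is 72 mm, and the bar's top 22 mm above the table.
- gate_pivot (a point): Pivot of the gate, on its upright axis, 15 mm above the table: at x = -70, y = -72 mm from the rail floor's centre.
- spare_plate: Bystander: another plywood scenery plate 120 x 90 x 6 mm with rocks and one tree, no house; loose on the table. Origin: centre of its underside.
- crystal_pink: Bystander: rough pink quartz, 60 mm across, 52 mm tall. Origin: centre of its underside.
- crystal_green: Bystander: rough pale green crystal, 56 mm across, 40 mm tall, beyond the jig. Origin: centre of its underside.
- glue: Bystander: white glue bottle, 44 mm across, 120 mm tall. Origin: centre of its underside.
- flock_jar: Bystander: jar, 68 mm across, 75 mm tall. Origin: centre of its underside.
- brush_grip (a point): Bystander: a brush lying on the table; this point is on its handle.
- paint_cup: Bystander: white cup, 72 mm across, 70 mm tall. Origin: centre of its underside.
Mind the look-alikes: they are no part of the job. Leave any blue or purple look-alike of the part that bears house alone.

How it is judged:
By the outcome, as a careful person would: the job done as asked, in the order asked, and still so for the second after the job is handed in, with the robot touching nothing.
It also fails if it takes over 72 s, if anything falls off the work surface, if the arm or the gripper's body presses on something with over 40 N, if the wrist force passes 120 N, or if a joint passes its speed limit or range.

## Working session

There is one attempt and no reset: what is moved stays moved. The work goes in short steps, Python scripts to look and compute and a tool call to move; the robot and the scene stay as the last step left them, time stands still between calls to the robot, and variables do not carry over. Pictures are saved under pics/ and viewed, at most 10 in all, crops included, and the job is handed in when it is done.

Besides the shell and the picture viewer there is one more tool, called as name(argument=value, ...) on one line, values as JSON. move_arm: Moves the arm, as the interface text tells. Its arguments: {"type":"object","properties":{"targets":{"type":"string"}},"required":["targets"]}

```bash
mkdir -p pics; ls; cat > h.py <<'E'
import numpy as np, cv2, json
from cell import read_state, cams, order, ctrl
def snap(name,fn):
    im=cams.get_image(name); c=im.pop('color'); cv2.imwrite(f'pics/{fn}.png',c[:,:,::-1])
    json.dump({k:np.asarray(v).tolist() for k,v in im.items()},open(f'pics/{fn}.json','w')); return c
def cal(fn):
    d=json.load(open(f'pics/{fn}.json')); f=240/np.tan(np.radians(d['fovy'])/2)
    R=cv2.Rodrigues(np.array(d['rvec'],float))[0]; return d,f,R,np.array(d['tvec'],float).ravel()
def pix2w(fn,u,v,z):
    d,f,R,t=cal(fn); x=np.array([(u-d['cx'])/f,(v-d['cy'])/f]); s=x.copy()
    for _ in range(30): s=x/(1+d['k1']*(s@s))
    ray=R.T@np.array([s[0],s[1],1]); o=-R.T@t; return o+ray*(z-o[2])/ray[2]
def w2pix(fn,p):
    d,f,R,t=cal(fn); c=R@np.asarray(p,float)+t; s=c[:2]/c[2]; s=s*(1+d['k1']*(s@s)); return s*f+[d['cx'],d['cy']]
E
python3 - <<'E'
from h import *
snap('top','top0'); snap('scene','sc0'); print(read_state()); print(ctrl.pinch_z, cal('top0')[0])
E
```

```text
pics
{'clock': 0.1, 'qpos': array([-1.18678376,  0.62925359,  0.0384298 ,  1.51829751, -0.02699425,
        0.99630288, -0.01999645]), 'qd': array([ 0.00189971, -0.00266222,  0.00166187, -0.00336035,  0.00082536,
        0.00018116, -0.00016769]), 'tau': array([ 2.87957162e-03, -5.64537656e+01,  1.23017795e+00, -1.93971580e+01,
        1.12052259e-02,  5.47644086e-03, -1.47080897e-05]), 'eef_pos': array([282.30722528, 584.78375058, 195.37142134]), 'tool_rot': array([-3.13984887e+00,  1.43837853e-05,  2.69179822e+00]), 'force': array([-0.48828111,  0.39129868, -0.24730419]), 'torque': array([-0.04839282, -0.02325509, -0.03477154]), 'gripper_force': 0.0, 'width': 85.26086837354241}
18.700000000000003 {'fovy': 52.65741410332018, 'cx': 325.1701052264168, 'cy': 241.5239812759241, 'k1': 0.01200425291868402, 'rvec': [2.2307912268779173, -2.173519257340083, 0.057381641639320816], 'tvec': [-63.51501479298119, 559.8172763443094, 1645.168132820365]}
```

View pics/top0.png

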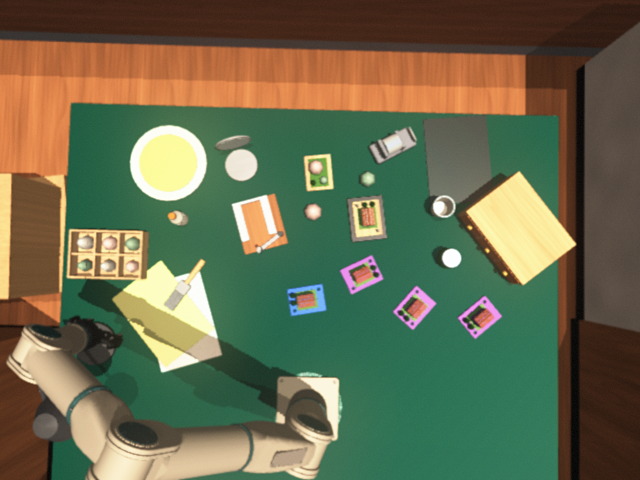

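View pics/sc0.png

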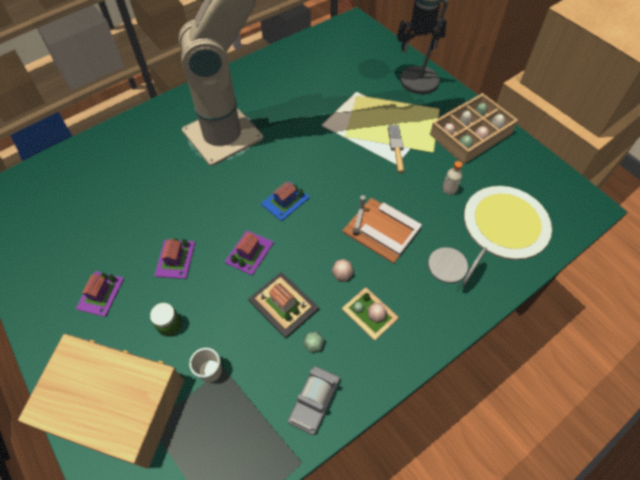

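The top view shows the jig and house plate at about (367,218), the rail at (260,224), and the gate with its post near (270,240). I'll enlarge both.

```bash
python3 - <<'E'
import cv2,numpy as np
i=cv2.imread('pics/top0.png')
a=cv2.resize(i[185:260,225:300],(600,600),interpolation=cv2.INTER_CUBIC)
cv2.imwrite('pics/c1.png',a)
b=cv2.resize(i[185:250,325:405],(800,650),interpolation=cv2.INTER_CUBIC)[:600]
cv2.imwrite('pics/c2.png',b)
E
```

```text
(no output)
```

View pics/c1.png

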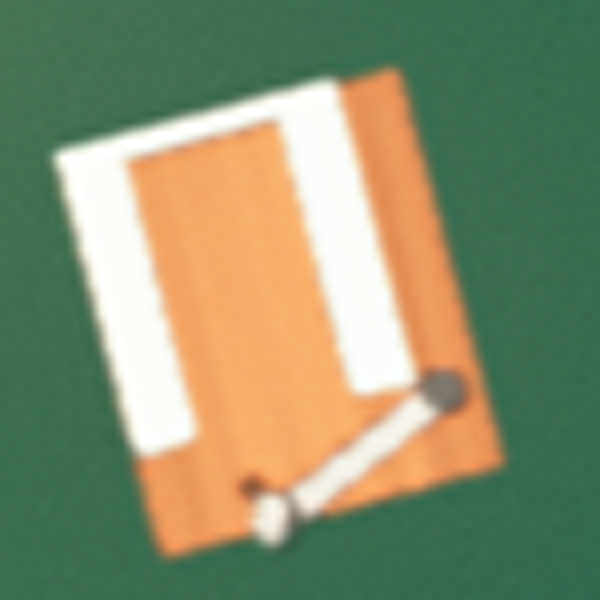

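View pics/c2.png

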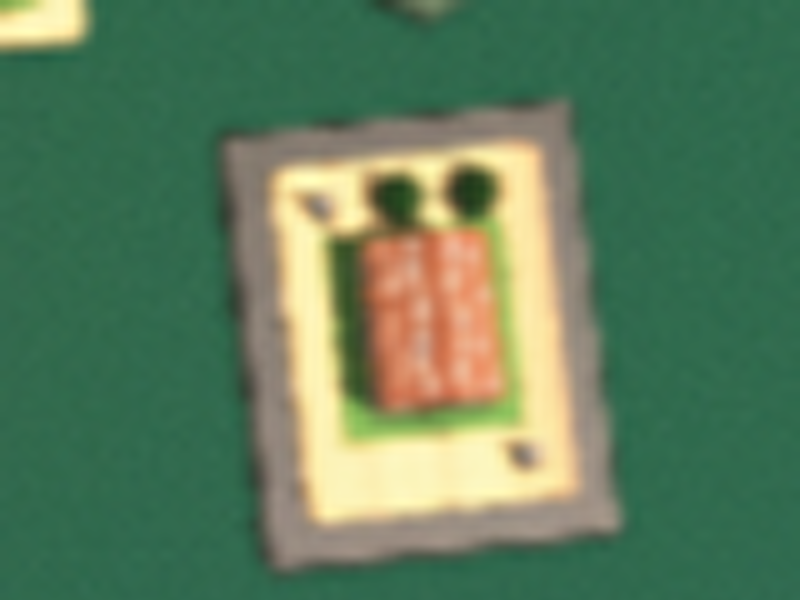

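Crop 1: board corners at (400,68), (505,465), (165,555); gate pivot at (443,388), post (272,515), so the gate stands part open. Crop 2: plate corners at (275,168), (540,142), (580,490), (315,522); the trees are at the top (world +x).

```bash
cat > m.py <<'E'
from h import *
from scipy.optimize import least_squares
def fit(L,P):
    def r(p):
        c,s=np.cos(p[2]),np.sin(p[2]); return (L@np.array([[c,s],[-s,c]])+p[:2]-P).ravel()
    m=P.mean(0); s=min((least_squares(r,[*m,a]) for a in (-2,0,2)),key=lambda s:s.cost); return s.x,s.fun.reshape(-1,2)
E
python3 - <<'E'
from m import *
np.set_printoptions(precision=2,suppress=True)
q=lambda x,y:(225+(x+.5)/8-.5,185+(y+.5)/8-.5)
w=lambda x,y:(325+(x+.5)/10-.5,185+(y+.5)/10-.5)
P=np.array([pix2w('top0',*q(*c),8)[:2] for c in [(402,66),(506,466),(163,557)]]+[pix2w('top0',*q(*c),22)[:2] for c in [(53,152)]])
L=np.array([(70,-87),(-106,-87),(-106,63),(70,53)],float)
print('rail3',fit(L[:3],P[:3]));print('TL corner',P[3])
for z,c in [(21,[(273,167),(541,141),(582,490),(313,524)]),(15,[(224,140),(570,102),(620,528),(275,572)])]:
    a,b=(60,45) if z==21 else (75,60)
    print(z,fit(np.array([(a,b),(a,-b),(-a,-b),(-a,b)],float),np.array([pix2w('top0',*w(*k),z)[:2] for k in c])))
print('piv',pix2w('top0',*q(443,388),24),'bar/post base',pix2w('top0',*q(288,505),22),'post top',pix2w('top0',*q(270,520),72))
for c in [(367,178),(313,212),(318,173),(179,218),(443,206),(451,258),(306,300),(362,275)]:print(c,pix2w('top0',*c,30))
E
```

```text
rail3 (array([631.49, 192.64,   0.28]), array([[-1.53,  0.26],
       [ 0.47,  0.52],
       [ 1.07, -0.79]]))
TL corner [681.81 274.31]
21 (array([ 646.42, -190.34,    0.14]), array([[-1.2 , -1.17],
       [-0.3 ,  1.04],
       [-0.11,  1.17],
       [ 1.62, -1.05]]))
15 (array([ 645.28, -189.22,    0.14]), array([[ 0.53,  0.5 ],
       [ 1.16,  0.08],
       [-1.47, -0.91],
       [-0.23,  0.33]]))
piv [585.5 105.4  24. ] bar/post base [534.2  169.74  22.  ] post top [526.4  170.63  72.  ]
(367, 178) [ 780.62 -185.58   30.  ]
(313, 212) [659.62  -4.97  30.  ]
(318, 173) [793.22 -18.4   30.  ]
(179, 218) [627.1 446.9  30. ]
(443, 206) [ 691.78 -445.95   30.  ]
(451, 258) [ 515.89 -475.67   30.  ]
(306, 300) [362.03  10.55  30.  ]
(362, 275) [ 450.73 -175.97   30.  ]
```

move_arm(targets="0 0 0 0 0 0 6.2; 0 0 0 0 0 0 6.2; 0 0 0 0 0 0 6.2; 0 0 0 0 0 0 6.2; 0 -2 -0.3 0 0 0 0")

```text
clock: 0.52
eef_pos: [289.0, 571.4, 195.3]
tool_rot: [-3.141, -0.003, 2.26]
force: [-0.9, 0.3, -1.0]
width: 42.9
gripper_force: 0.0
```

move_arm(targets="0 -4 -0.6 0 0 0 0; 0 -4 -0.6 0 0 0 0; 0 -4 -0.6 0 0 0 0; 0 -4 -0.6 0 0 0 0; 0 -4 -0.6 0 0 0 0")

```text
clock: 0.93
eef_pos: [397.2, 392.5, 195.9]
tool_rot: [-3.141, 0.0, 2.259]
force: [0.6, 0.6, -0.2]
width: 42.5
gripper_force: 0.0
```

move_arm(targets="0 -4 -0.6 0 0 0 0; 0 -4 -0.6 0 0 0 0; 0 -4 -0.6 0 0 0 0; 0 -4 -0.6 0 0 0 0; 0 -4 -0.6 0 0 0 0")

```text
clock: 1.35
eef_pos: [501.1, 219.0, 196.0]
tool_rot: [-3.141, -0.0, 2.259]
force: [0.7, 1.1, -0.4]
width: 42.7
gripper_force: 0.0
```

move_arm(targets="0 -3 -0.5 0 0 0 0; 0 -2 -0.3 0 0 0 0; 0 -0.8 -0.3 0 0 0 0; 0 0 0 0 0 0 0; 0 0 0 0 0 0 0")

```text
clock: 1.77
eef_pos: [528.1, 170.2, 195.9]
tool_rot: [-3.141, -0.001, 2.259]
force: [-0.3, 0.5, -0.4]
width: 42.6
gripper_force: 0.0
```

```bash
python3 - <<'E'
from h import *
snap('wrist','w1'); s=read_state(); print(s['eef_pos'],s['tool_rot'],s['qpos'],s['width'])
E
```

```text
[527.84668562 171.24486169 195.91377722] [-3.14133360e+00 -1.73758456e-03  2.26133989e+00] [-0.4763031   0.49684117  0.16874169  1.78923209 -0.10737145  0.86520417
  0.43275325] 42.70798374274436
```

View pics/w1.png

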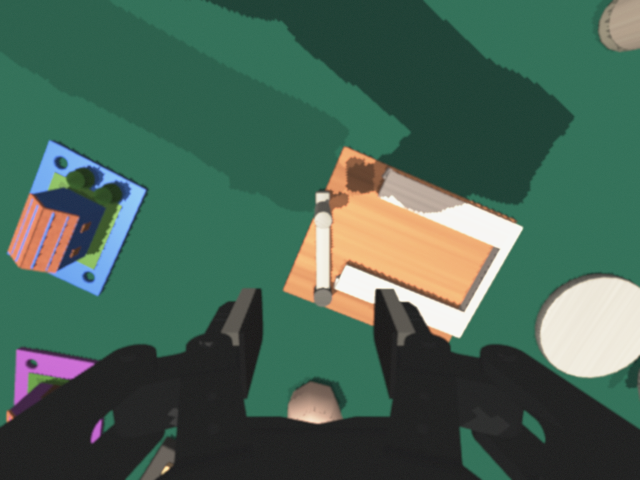

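Wrist view: board near corners at (345,147) and (284,291), far rail corners at (522,227) and (462,336), post top at (323,219), pivot at (323,296).

```bash
python3 - <<'E'
from m import *
np.set_printoptions(precision=2,suppress=True)
p=lambda u,v,z:pix2w('w1',u,v,z)[:2]
P=np.array([p(345,147,8),p(284,291,8),p(522,227,22),p(462,336,22)])
print(P); print(np.linalg.norm(P[2]-P[3]))
L=np.array([(-106,63),(-106,-87),(70,53),(70,-53)],float)
print(fit(L,P)); print(fit(L[:2],P[:2]))
print('post',p(323,219,72),'piv',p(323,297,24))
print(w2pix('w1',[530,169.6,72]),w2pix('w1',[584,104,24]))
E
```

```text
[[513.76 226.84]
 [557.24  82.99]
 [682.16 274.16]
 [718.03 161.96]]
117.78877115897275
(array([633.24, 197.52,   0.3 ]), array([[-0.37, -0.29],
       [ 0.28,  0.19],
       [ 2.39, -5.39],
       [-2.3 ,  5.49]]))
(array([633.5 , 197.07,   0.29]), array([[ 0.04, -0.13],
       [-0.04,  0.13]]))
post [531.09 173.72] piv [586.53 107.77]
[318.54 222.13] [318.42 298.27]
```

move_arm(targets="0 -0.1 0.3 3.5 0 0 0; 0 0 0 4 0 0 0; 0 0 0 4 0 0 0; 0 0 0 3 0 0 0; -0.6 0 0 1 0 0 0")

```text
clock: 2.23
eef_pos: [527.5, 172.1, 37.0]
tool_rot: [-3.135, -0.004, 2.263]
force: [0.3, -0.2, 0.5]
width: 32.1
gripper_force: 0.0
```

move_arm(targets="-0.6 0 0 0 0 0 0; -0.6 0 0 0 0 0 0; -0.6 0 0 0 0 0 0")

```text
clock: 2.48
eef_pos: [533.4, 171.5, 43.1]
tool_rot: [3.138, 0.001, 2.26]
force: [-0.5, 0.0, 0.5]
width: 16.8
gripper_force: 0.0
```

Caged at 16.8 mm without force. Now I'll swing it open.

move_arm(targets="-0.6 -0.05 -0.9 0 0 0 -6; -0.6 -0.05 -0.9 0 0 0 -6; -0.6 -0.05 -0.9 0 0 0 -6; -0.6 -0.05 -0.9 0 0 0 -6; -0.6 -0.05 -0.9 0 0 0 -6")

```text
clock: 2.9
eef_pos: [507.5, 134.4, 43.6]
tool_rot: [3.139, 0.004, 2.788]
force: [0.8, -0.7, -0.1]
width: 16.6
gripper_force: 0.0
```

move_arm(targets="-0.6 -0.05 -0.9 0 0 0 -6; -0.6 -0.05 -0.9 0 0 0 -6; -0.6 -0.05 -0.9 0 0 0 -6; -0.6 -0.05 -0.9 0 0 0 -6; -0.6 -0.05 -0.9 0 0 0 -6")

```text
clock: 3.32
eef_pos: [503.7, 89.2, 43.5]
tool_rot: [-3.141, 0.004, -2.972]
force: [0.5, -0.5, -0.7]
width: 17.3
gripper_force: 0.0
```

move_arm(targets="-0.6 -0.05 -0.9 0 0 0 -6; -0.6 -0.05 -0.9 0 0 0 -6; -0.6 -0.05 -0.9 0 0 0 -6; -0.6 -0.05 -0.9 0 0 0 -6; -0.6 0 0 0 0 0 0")

```text
clock: 3.73
eef_pos: [517.9, 53.9, 43.2]
tool_rot: [-3.138, 0.003, -2.559]
force: [-0.1, 0.0, 0.6]
width: 16.9
gripper_force: 0.0
```

move_arm(targets="0 0 0 0 0 0 0; 0 0 0 -1 0 0 0; 0 0 0 -4 0 0 0; 0 0 0 -4 0 0 0; 0 0 0 -4 0 0 0")

```text
clock: 4.15
eef_pos: [514.2, 57.5, 173.6]
tool_rot: [3.141, -0.0, -2.558]
force: [1.2, 0.5, -0.1]
width: 42.7
gripper_force: 0.0
```

move_arm(targets="1 0 0 -4 0 0 6.3; 1 0 0 -1 0 0 6.3; 1 0 0 0 0 0 6.3; 1 0 0 0 0 0 6.2; 1 0 0 0 0 0 0")

```text
clock: 4.57
eef_pos: [515.0, 57.4, 222.9]
tool_rot: [-3.141, 0.002, -2.999]
force: [0.2, 0.4, -0.2]
width: 85.4
gripper_force: 0.0
```

```bash
python3 - <<'E'
from h import *
a=snap('wrist','w2'); b=snap('top','top2'); s=read_state(); print(s['clock'],s['eef_pos'],s['tool_rot'],s['qpos'],s['width'])
d,f,R,t=cal('w2'); print(-R.T@t, R)
z=cv2.resize(a[::2,::2],(320,240)); c=cv2.resize(b[185:260,225:300],(480,480),interpolation=cv2.INTER_CUBIC)
o=np.zeros((480,800,3),np.uint8); o[:240,:320]=z; o[:,320:]=c; cv2.imwrite('pics/m2.png',o[:,:,::-1])
E
```

```text
4.6667 [514.80165145  57.25441794 221.96272055] [ 3.14157963e+00  7.03833828e-04 -2.99271888e+00] [ 0.06514455  0.42246333 -0.32576906  1.84429451  0.16824592  0.90090017
  1.38095836] 85.50478174845702
[448.72376489  47.8720786  400.86282271] [[-0.14184217  0.9898885   0.00124504]
 [ 0.95405116  0.13637141  0.2668131 ]
 [ 0.26394543  0.03903318 -0.96374749]]
```

View pics/m2.png

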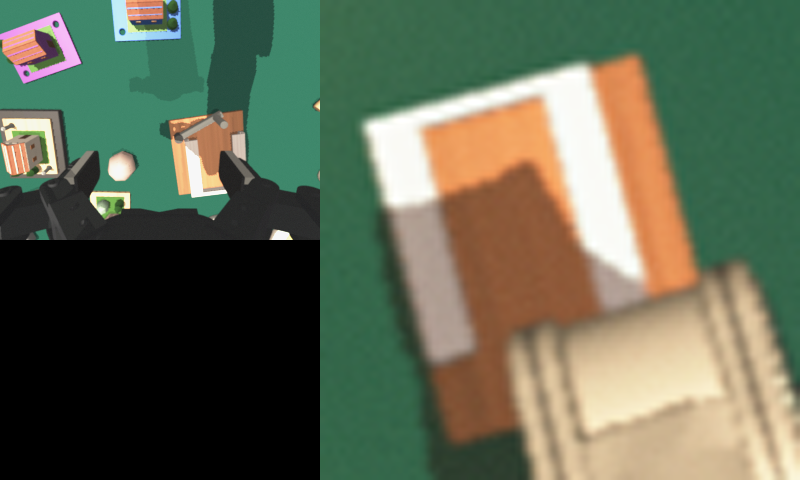

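```bash
python3 - <<'E'
from h import *
a=cv2.imread('pics/w2.png')[200:410,310:510]; cv2.imwrite('pics/w2c.png',cv2.resize(a,(570,600),interpolation=cv2.INTER_CUBIC))
E
```

```text
(no output)
```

View pics/w2c.png

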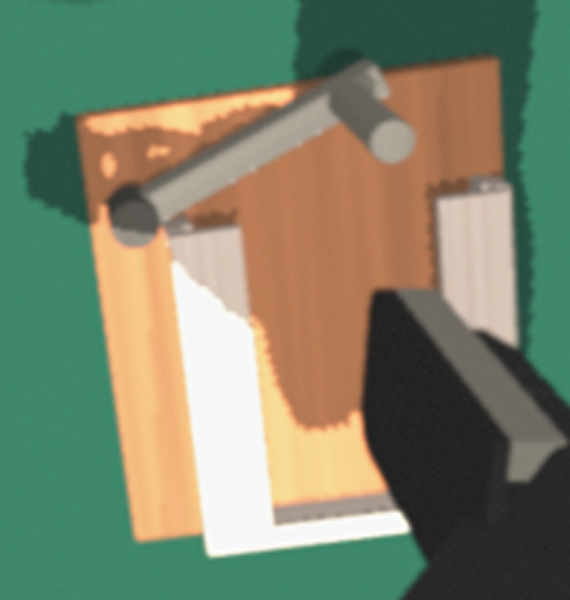

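Crop: the gate hasn't moved; post top at (393,140), its base (345,100), pivot (133,222); board corners (78,118), (498,58), (134,542).

```bash
python3 - <<'E'
from m import *
np.set_printoptions(precision=2,suppress=True)
p=lambda u,v,z:pix2w('w2',310+(u+.5)/2.85-.5,200+(v+.5)/2.857-.5,z)
for n,a in dict(posttop=(393,140,72),base=(345,98,22),piv=(133,222,24),mouthL=(497,183,22),FR=(207,555,22)).items(): print(n,p(*a))
P=np.array([p(78,118,8),p(498,58,8),p(134,542,8),p(512,180,22),p(207,555,22)])[:,:2]
L=np.array([(-106,-87),(-106,63),(70,-87),(-62,58),(70,-58)],float)
print(P);print(fit(L[:3],P[:3])); print(fit(L,P))
E
```

```text
posttop [531.16 173.13  72.  ]
base [531.27 172.43  22.  ]
piv [585.82 107.38  24.  ]
mouthL [553.93 231.68  22.  ]
FR [717.38 158.74  22.  ]
[[555.16  83.63]
 [512.45 227.11]
 [725.64 132.89]
 [552.1  236.56]
 [717.38 158.74]]
(array([632.67, 196.77,   0.29]), array([[ 0.48, -0.32],
       [ 0.71,  0.05],
       [-1.2 ,  0.27]]))
(array([631.96, 196.67,   0.29]), array([[-0.23, -0.42],
       [ 0.02, -0.03],
       [-1.91,  0.15],
       [ 3.98, -1.82],
       [-1.86,  2.12]]))
```

```bash
python3 - <<'E'
from h import *
from scipy.spatial.transform import Rotation as Ro
for fn,tcp,rpy,w in [('w1',[527.85,171.24,195.9],[-3.1413,-.0017,2.261],42.7),('w2',[514.8,57.25,222],[3.1416,.0007,-2.9927],85.5)]:
    R=Ro.from_euler('xyz',rpy).as_matrix()
    for dz in (0,-5,-13):
        print(fn,dz,[w2pix(fn,np.array(tcp)+R@np.array([dx,dy,dz])).round(0) for dy in (-w/2,0,w/2) for dx in (-11,11)])
E
cd pics; python3 -c "
import cv2;a=cv2.imread('w1.png');print(a.shape)"
```

```text
w1 0 [array([274., 296.]), array([272., 252.]), array([318., 296.]), array([318., 252.]), array([362., 295.]), array([363., 252.])]
w1 -5 [array([272., 300.]), array([271., 255.]), array([318., 300.]), array([318., 255.]), array([363., 300.]), array([365., 255.])]
w1 -13 [array([271., 307.]), array([269., 261.]), array([318., 307.]), array([318., 261.]), array([365., 307.]), array([367., 261.])]
w2 0 [array([229., 296.]), array([226., 253.]), array([317., 295.]), array([317., 252.]), array([405., 295.]), array([408., 252.])]
w2 -5 [array([227., 300.]), array([224., 256.]), array([317., 300.]), array([317., 255.]), array([408., 299.]), array([410., 255.])]
w2 -13 [array([223., 308.]), array([220., 262.]), array([317., 307.]), array([317., 261.]), array([412., 306.]), array([414., 260.])]
(480, 640, 3)
```

```bash
python3 - <<'E'
from h import *
snap('scene','sc2'); i=cv2.imread('pics/sc2.png')[150:330,280:460]; cv2.imwrite('pics/sc2c.png',cv2.resize(i,(600,600),interpolation=cv2.INTER_CUBIC))
E
```

```text
(no output)
```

View pics/sc2c.png

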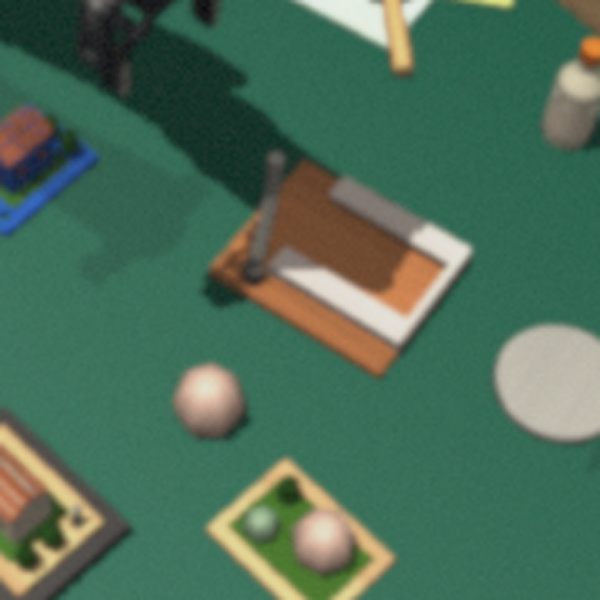

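```bash
python3 - <<'E'
from h import *
from scipy.spatial.transform import Rotation as Ro
R=Ro.from_euler('xyz',[3.1416,.0007,-2.9927]).as_matrix(); T=np.array([514.8,57.25,222])
for dz in (0,-13,-32,-50): print(dz,[((w2pix('sc2',T+R@np.array([0,dy,dz]))-[280,150])*600/180).round(0) for dy in (-57,-43,43,57)])
from scipy.optimize import least_squares
for fn,obs in (('w1',[(262,290),(375,290)]),):
  R=Ro.from_euler('xyz',[-3.1413,-.0017,2.261]).as_matrix(); T=np.array([527.85,171.24,195.9])
  for w in (21.35,):
    f=lambda p:np.concatenate([w2pix(fn,T+R@np.array([p[0],p[1]+s*w,p[2]]))-o for s,o in zip((-1,1),obs)])
    print(least_squares(f,[0,0,-10.]).x)
E
```

```text
0 [array([105., 136.]), array([118., 125.]), array([197.,  64.]), array([209.,  54.])]
-13 [array([105., 125.]), array([118., 114.]), array([197.,  53.]), array([210.,  43.])]
-32 [array([104., 109.]), array([118.,  98.]), array([198.,  36.]), array([211.,  26.])]
-50 [array([104.,  93.]), array([117.,  82.]), array([199.,  20.]), array([212.,  10.])]
[  7.71076962   0.26981395 -38.13375934]
```

```bash
python3 - <<'E'
from h import *
from scipy.spatial.transform import Rotation as Ro
from scipy.optimize import least_squares
R=Ro.from_euler('xyz',[3.1416,.0007,-2.9927]).as_matrix(); T=np.array([514.8,57.25,222])
for o,w in (((441.1,301),42.75),((463.2,301),57),((436.5,343),42.75)):
    f=lambda p:w2pix('w2',T+R@np.array([p[0],w,p[1]]))-o
    print(o,least_squares(f,[0,-10.]).x)
E
```

```text
(441.1, 301) [  9.38875124 -52.33848102]
(463.2, 301) [  1.65369647 -35.30054542]
(436.5, 343) [ -7.51812085 -50.95019312]
```

```bash
python3 - <<'E'
from h import *
print({k:getattr(ctrl,k) for k in dir(ctrl) if not k.startswith('_')}); s=read_state();print(s['eef_pos'],s['clock'])
E
```

```text
{'MotionError': <class 'cell.MotionError'>, 'pinch_z': 18.700000000000003}
[514.83864959  57.0662991  221.65471889] 4.7167
```

move_arm(targets="0 0 0 0 0 0 6.6; 0 0 0 0 0 0 6.6; 0 0 0 0 0 0 6.6; 0 0 0 0 0 0 6.6; 0 0 0 0 0 0 6.6")

```text
clock: 5.13
eef_pos: [514.8, 56.6, 221.0]
tool_rot: [-3.142, -0.001, 2.707]
force: [0.5, -0.1, -0.3]
width: 42.8
gripper_force: 0.0
```

move_arm(targets="0 0 0 0 0 0 6.5; 0 0 0 0 0 0 6.5; 0 0 0 0 0 0 6.5; 0 0 0 0 0 0 6.5; 0 2.6 2.9 0 0 0 0")

```text
clock: 5.55
eef_pos: [520.5, 86.4, 220.9]
tool_rot: [-3.136, 0.004, 2.243]
force: [1.1, -0.6, -0.6]
width: 42.5
gripper_force: 0.0
```

move_arm(targets="0 2.6 2.9 1 0 0 0; 0 2.6 2.9 3 0 0 0; 0 0 0 4 0 0 0; 0 0 0 2 0 0 0; 0 0 0 0 0 0 0")

```text
clock: 5.97
eef_pos: [527.9, 165.7, 121.2]
tool_rot: [-3.132, -0.004, 2.261]
force: [-0.3, -1.2, 0.1]
width: 42.6
gripper_force: 0.0
```

```bash
python3 - <<'E'
from h import *
s=read_state();y=s['tool_rot'][2];d=np.array([531.2,172.7])-s['eef_pos'][:2];print(s['eef_pos'],s['tool_rot'],d@[np.cos(y),np.sin(y)],d@[np.sin(y),-np.cos(y)])
E
```

```text
[527.91392116 165.70955415 121.17682206] [-3.13234524 -0.00403695  2.26073764] 3.300052036270308 6.983860241908032
```

move_arm(targets="0 0.3 0.5 0 0 0 0; 0 0 0 0 0 0 0; 0 0 0 4 0 0 0; 0 0 0 3 0 0 0; 0 0 0 0 0 0 0")

```text
clock: 6.38
eef_pos: [531.9, 170.4, 53.2]
tool_rot: [-3.136, -0.002, 2.257]
force: [-1.0, -0.5, -0.5]
width: 42.7
gripper_force: 0.0
```

move_arm(targets="0 0 0 2 0 0 0; 0 0 0 1.5 0 0 0; 0 0 0 0.8 0 0 0; -0.6 0 0 0 0 0 0; -0.6 0 0 0 0 0 0")

```text
clock: 6.8
eef_pos: [535.2, 171.7, 14.3]
tool_rot: [3.14, 0.001, 2.257]
force: [-0.6, 0.6, -0.4]
width: 19.4
gripper_force: 0.0
```

move_arm(targets="-0.6 0 0 0 0 0 0; -0.6 0 0 0 0 0 0; -1 0 0 0 0 0 0; -1 0 0 0 0 0 0; -1 0 0 0 0 0 0")

```text
clock: 7.22
eef_pos: [535.0, 171.7, 14.2]
tool_rot: [3.14, 0.001, 2.257]
force: [-0.6, 0.2, 5.6]
width: 11.8
gripper_force: 58.5
```

The post is gripped this time (58 N, 11.8 mm). Now I'll swing.

move_arm(targets="-1 -0.05 -0.9 0 0 0 -6; -1 -0.05 -0.9 0 0 0 -6; -1 -0.05 -0.9 0 0 0 -6; -1 -0.05 -0.9 0 0 0 -6; -1 -0.05 -0.9 0 0 0 -6")

```text
clock: 7.63
eef_pos: [509.2, 136.5, 14.2]
tool_rot: [3.139, 0.002, 2.787]
force: [0.4, 2.0, 5.1]
width: 12.2
gripper_force: 58.8
```

move_arm(targets="-1 -0.05 -0.9 0 0 0 -6; -1 -0.05 -0.9 0 0 0 -6; -1 -0.05 -0.9 0 0 0 -6; -1 -0.05 -0.9 0 0 0 -6; -1 -0.05 -0.9 0 0 0 -6")

```text
clock: 8.05
eef_pos: [505.2, 92.6, 14.2]
tool_rot: [3.14, 0.004, -2.971]
force: [-0.4, 3.8, 4.5]
width: 11.8
gripper_force: 58.8
```

move_arm(targets="-1 -0.05 -0.9 0 0 0 -6; -1 -0.05 -0.9 0 0 0 -6; -1 -0.05 -0.9 0 0 0 -6; -1 -0.05 -0.9 0 0 0 -6; -1 0 0 0 0 0 0")

```text
clock: 8.47
eef_pos: [518.9, 60.2, 14.2]
tool_rot: [3.14, 0.006, -2.554]
force: [-0.8, 4.5, 6.8]
width: 11.7
gripper_force: 59.5
```

move_arm(targets="0 0 0 0 0 0 0; 0 0 0 0 0 0 0; 0 0 0 -3 0 0 0; 0 0 0 -4 0 0 0; 0 0 0 -4 0 0 0")

```text
clock: 8.88
eef_pos: [515.7, 56.8, 123.3]
tool_rot: [3.141, -0.003, -2.56]
force: [0.7, -0.3, 0.2]
width: 42.8
gripper_force: 0.0
```

move_arm(targets="1 0 0 -4 0 0 6.3; 1 0 0 -4 0 0 6.3; 1 0 0 0 0 0 6.3; 1 0 0 0 0 0 6; 1 0 0 0 0 0 0")

```text
clock: 9.3
eef_pos: [517.3, 56.7, 203.9]
tool_rot: [-3.14, 0.002, -2.998]
force: [0.7, -0.6, 0.4]
width: 85.5
gripper_force: 0.0
```

```bash
python3 - <<'E'
from h import *
b=snap('wrist','w3'); s=read_state();print(s['clock'],s['eef_pos'],s['tool_rot'],s['qpos'])
print(w2pix('w3',[516,57,72]),w2pix('w3',[632,196.7,8]),w2pix('w3',[646,-190,30]))
E
```

```text
9.35 [516.9140276   56.80857055 203.14128996] [-3.14020264e+00  2.93084682e-04 -2.99319717e+00] [ 0.20862408  0.47765348 -0.54118997  1.85878997  0.31169677  0.88939872
  1.23731188]
[318.2258617  215.14428543] [435.56296097 329.62809442] [ 40.17068915 302.37719538]
```

View pics/w3.png

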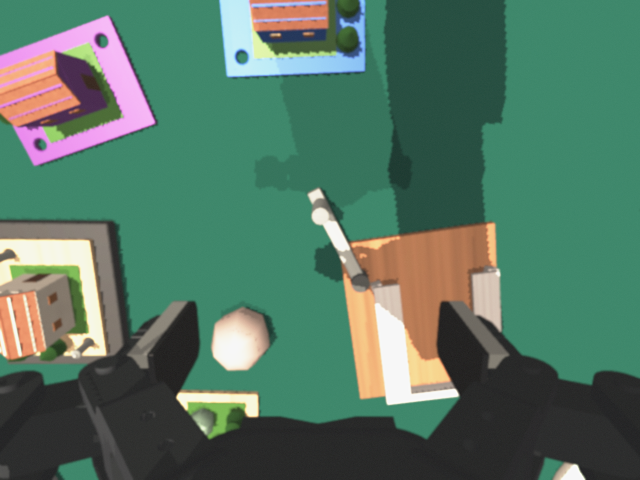

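The gate is open: post top at (320,213), pivot (361,281). Board corners at (343,242), (495,223), (361,398); jig corner (110,222), plate corner (93,240).

```bash
python3 - <<'E'
from m import *
np.set_printoptions(precision=2,suppress=True)
p=lambda u,v,z:pix2w('w3',u,v,z)[:2]
P=np.array([p(343,242,8),p(495,223,8),p(361,398,8)])
print(fit(np.array([(-106,-87),(-106,63),(70,-87)],float),P))
print('post',p(320,214,72),'piv',p(361,282,24),'lip FR',p(387,403,22))
P=np.array([p(110,222,15),p(93,240,21)]);c,s=np.cos(.14),np.sin(.14)
for a,l in zip(P,((-75,60),(-60,45))): print(a-[c*l[0]-s*l[1],s*l[0]+c*l[1]])
E
```

```text
(array([631.85, 198.29,   0.28]), array([[ 1.53, -1.38],
       [-0.39,  1.64],
       [-1.14, -0.26]]))
post [514.88  58.26] piv [585.14 108.6 ] lip FR [716.04 159.08]
[ 645.14 -182.73]
[ 646.02 -182.37]
```

move_arm(targets="1 -1.3 -3.72 0 0 0 0.5; 1 -1.3 -3.72 0 0 0 0; 1 -1.3 -3.72 0 0 0 0; 1 -1.3 -3.72 0 0 0 0; 1 -1.3 -3.72 0 0 0 0")

```text
clock: 9.77
eef_pos: [607.3, -119.7, 201.9]
tool_rot: [3.141, -0.002, -3.0]
force: [0.7, 0.5, -0.3]
width: 85.4
gripper_force: 0.0
```

move_arm(targets="1 -1.3 -3.72 0 0 0 0; 1 -1.3 -3.72 0 0 0 0; 1 0 0 0 0 0 0; 1 0 0 0 0 0 0; 1 0 0 0 0 0 0")

```text
clock: 10.18
eef_pos: [642.6, -186.8, 201.6]
tool_rot: [3.14, -0.002, -3.001]
force: [0.1, 1.5, -0.1]
width: 85.8
gripper_force: 0.0
```

```bash
python3 - <<'E'
from h import *
b=snap('wrist','w4'); s=read_state();print(s['clock'],s['eef_pos'],s['tool_rot'],s['force'])
print(w2pix('w4',[646,-187,79]))
a=cv2.imread('pics/w4.png')[190:440,160:480];cv2.imwrite('pics/w4c.png',cv2.resize(a,(768,600),interpolation=cv2.INTER_CUBIC))
E
```

```text
10.2333 [ 642.71897659 -185.86268392  202.05717672] [ 3.13961609e+00 -1.40395341e-03 -2.99996377e+00] [-0.68778259  0.97957985 -0.27177317]
[316.22366668 224.06801021]
```

View pics/w4c.png

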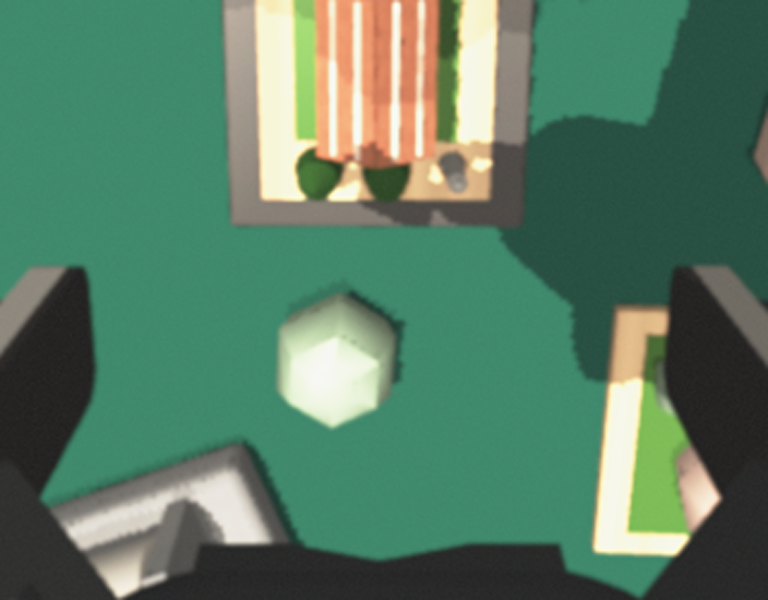

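Crop: jig front corners (232,226), (524,228); plate front corners (260,200), (491,201); roof spans u 317–437, fingertips' inner edges at 87 and 672.

```bash
python3 - <<'E'
from m import *
np.set_printoptions(precision=2,suppress=True)
p=lambda u,v,z:pix2w('w4',160+(u+.5)/2.4-.5,190+(v+.5)/2.4-.5,z)[:2]
P=np.array([p(232,226,15),p(524,228,15),p(260,200,21),p(491,201,21)])
r=fit(np.array([(75,-60),(75,60),(60,-45),(60,45)],float),P);print(r)
s=read_state();y=s['tool_rot'][2];d=r[0][:2]-s['eef_pos'][:2]
print(d,d@[np.cos(y),np.sin(y)],d@[np.sin(y),-np.cos(y)],np.degrees(r[0][2]-y-np.pi)%360)
for z in(15,30,50,80): print(z,pix2w('w4',160+379/2.4,190+210/2.4,z)[:2])
E
```

```text
(array([ 646.93, -186.03,    0.13]), array([[ 0.93, -0.78],
       [ 0.54, -0.14],
       [-0.89,  1.53],
       [-0.58, -0.6 ]]))
[ 4.21 -0.17] -4.146067023057724 -0.7639827858745678 359.55392894021026
15 [ 713.45 -175.91]
30 [ 707.84 -176.76]
50 [ 700.36 -177.89]
80 [ 689.15 -179.59]
```

move_arm(targets="1 -0.42 -0.06 3 0 0 0; 1 0 0 4 0 0 0; 1 0 0 4 0 0 0; 1 0 0 3 0 0 0; 1 0 0 2 0 0 0")

```text
clock: 10.65
eef_pos: [645.0, -185.1, 39.5]
tool_rot: [3.139, -0.005, -2.999]
force: [-0.7, -0.6, 0.3]
width: 85.5
gripper_force: 0.0
```

move_arm(targets="1 0 0 0 0 0 0; 1 0 0 0 0 0 0")

```text
clock: 10.82
eef_pos: [646.9, -185.8, 42.4]
tool_rot: [3.14, -0.002, -3.0]
force: [0.8, -0.3, 0.3]
width: 85.6
gripper_force: 0.0
```

move_arm(targets="1 0 0 1.5 0 0 0; 1 0 0 1 0 0 0; 1 0 0 0.5 0 0 0; 1 0 0 0.5 0 0 0; 1 0 0 0.5 0 0 0")

```text
clock: 11.23
eef_pos: [647.9, -187.9, 2.8]
tool_rot: [-3.141, 0.001, -3.003]
force: [0.4, -0.2, 0.6]
width: 85.6
gripper_force: 0.0
```

move_arm(targets="-0.05 0 0 0 0 0 0; -0.05 0 0 0 0 0 0; -0.2 0 0 0 0 0 0; -0.4 0 0 0 0 0 0; -1 0 0 0 0 0 0")

```text
clock: 11.65
eef_pos: [648.2, -187.8, 3.5]
tool_rot: [-3.141, 0.001, -3.003]
force: [-0.7, -0.0, 4.0]
width: 39.4
gripper_force: 63.7
```

move_arm(targets="-1 0 0 0 0 0 0; -1 0 0 0 0 0 0; -1 0 0 0 0 0 0")

```text
clock: 11.9
eef_pos: [648.2, -187.8, 3.5]
tool_rot: [-3.141, 0.001, -3.003]
force: [0.1, 0.1, 4.4]
width: 38.5
gripper_force: 63.5
```

```bash
python3 - <<'E'
from h import *
snap('scene','sc5'); s=read_state();print(s['clock'],s['eef_pos'],s['tool_rot'],s['force'],s['torque'],s['width'],s['gripper_force'])
E
```

```text
11.95 [ 648.20809376 -187.78300068    3.45570706] [-3.14136088e+00  1.11424121e-03 -3.00326849e+00] [-0.78191953  0.18292282  5.5827845 ] [ 0.20094694  0.10273068 -0.0332763 ] 38.73676053986933 63.54790449142456
```

move_arm(targets="-1 0 0 -0.5 0 0 0; -1 0 0 -0.7 0 0 0; -1 0 0 -1 0 0 0; -1 0 0 -1 0 0 0; -1 0 0 -1 0 0 0")

```text
clock: 12.37
eef_pos: [647.6, -188.0, 45.8]
tool_rot: [-3.141, -0.0, -3.003]
force: [-0.4, -0.7, -1.6]
width: 39.0
gripper_force: 62.6
```

move_arm(targets="-1 0 0 -1.2 0 0 0; -1 0 0 -1.5 0 0 0; -1 0 0 -1.5 0 0 0; -1 0 0 -0.8 0 0 0; -1 0 0 0 0 0 0")

```text
clock: 12.78
eef_pos: [649.4, -188.1, 97.8]
tool_rot: [-3.14, 0.004, -3.003]
force: [0.1, -0.0, -1.5]
width: 38.7
gripper_force: 62.8
```

```bash
python3 - <<'E'
from h import *
a=snap('wrist','w6'); s=read_state();print(s['clock'],s['eef_pos'],s['tool_rot'],s['qpos'],s['force'],s['torque'],s['width'],s['gripper_force'])
# green of house plate / jig visible in scene?
snap('scene','sc6'); a=cv2.imread('pics/sc5.png').astype(int);b=cv2.imread('pics/sc6.png').astype(int)
d=np.abs(a-b).max(2)>40; ys,xs=np.where(d); print(xs.min(),xs.max(),ys.min(),ys.max(),d.sum())
E
```

```text
12.8333 [ 648.43123406 -188.09886107   96.22911616] [-3.14055118e+00  2.21327006e-03 -3.00342862e+00] [ 0.49345977  0.80883715 -0.45470725  1.52412747  0.41687364  0.9035448
  1.61027682] [ 0.02395811  0.29684187 -2.62303178] [ 0.02079091  0.04899383 -0.00670575] 38.5963953591199 62.75483965873718
115 359 0 329 12125
```

move_arm(targets="-1 0 0 0 0 0 -4.3; -1 0 0 0 0 0 -4.3; -1 0.17 1.5 0 0 0 0; -1 0.37 3.15 0 0 0 0; -1 0.37 3.15 0 0 0 0")

```text
clock: 13.3
eef_pos: [615.4, -116.5, 93.1]
tool_rot: [3.141, -0.002, -2.857]
force: [1.0, 0.6, -3.1]
width: 38.6
gripper_force: 62.8
```

move_arm(targets="-1 0.37 3.15 0 0 0 0; -1 0.37 3.15 0 0 0 0; -1 0.37 3.15 0 0 0 0; -1 0.37 3.15 0 0 0 0; -1 0.37 3.15 0 0 0 0")

```text
clock: 13.72
eef_pos: [552.6, 31.1, 93.9]
tool_rot: [3.141, -0.002, -2.853]
force: [1.0, 1.4, -2.8]
width: 38.9
gripper_force: 62.8
```

move_arm(targets="-1 0.37 3.15 0 0 0 0; -1 0.37 3.15 0 0 0 0; -1 0.37 3.15 0 0 0 0; -1 0.37 3.15 0 0 0 0; -1 0.15 1.3 0 0 0 0")

```text
clock: 14.13
eef_pos: [496.1, 163.8, 94.3]
tool_rot: [3.138, -0.001, -2.847]
force: [-0.5, 1.0, -1.5]
width: 39.0
gripper_force: 62.8
```

move_arm(targets="-1 0 0 0 0 0 0; -1 0 0 0 0 0 0; -1 0 0 0 0 0 0")

```text
clock: 14.38
eef_pos: [499.0, 157.2, 94.2]
tool_rot: [-3.14, -0.001, -2.854]
force: [0.5, 0.1, -1.7]
width: 39.4
gripper_force: 62.8
```

```bash
cat > rp.py <<'E'
from h import *
def rep(X=632.,Y=197.3,A=.287):
    s=read_state();d=s['eef_pos'][:2]-[X,Y];c,n=np.cos(A),np.sin(A)
    y=s['tool_rot'][2]; print(s['clock'],'eef',s['eef_pos'].round(1),'rot',s['tool_rot'].round(4),'local',(c*d[0]+n*d[1]).round(1),(-n*d[0]+c*d[1]).round(1),'yawerr deg',np.degrees((y+np.pi-A+np.pi)%(2*np.pi)-np.pi).round(2),'F',s['force'].round(1),'T',s['torque'].round(2),s['width'].round(1))
if __name__=='__main__': rep()
E
python3 rp.py; python3 -c "
from h import *
snap('top','t7');snap('scene','s7')"
```

```text
Traceback (most recent call last):
  File "rp.py", line 5, in <module>
    if __name__=='__main__': rep()
                             ~~~^^
  File "rp.py", line 4, in rep
    y=s['tool_rot'][2]; print(s['clock'],'eef',s['eef_pos'].round(1),'rot',s['tool_rot'].round(4),'local',(c*d[0]+n*d[1]).round(1),(-n*d[0]+c*d[1]).round(1),'yawerr deg',np.degrees((y+np.pi-A+np.pi)%(2*np.pi)-np.pi).round(2),'F',s['force'].round(1),'T',s['torque'].round(2),s['width'].round(1))
                                                                                                                                                                                                                                                                                  ^^^^^^^^^^^^^^^^
AttributeError: 'float' object has no attribute 'round'
```

move_arm(targets="-1 0 0.08 2 0 0 0; -1 0 0 3 0 0 0; -1 0 0 2 0 0 0; -1 0 0 1 0 0 0; -1 0 0 0.3 0 0 0")

```text
clock: 14.9
eef_pos: [498.0, 158.0, 10.1]
tool_rot: [-3.141, -0.003, -2.855]
force: [0.1, -0.5, -2.5]
width: 39.1
gripper_force: 62.7
```

move_arm(targets="-1 0 0 0 0 0 0; -1 0 0 0 0 0 0; -1 0 0 0 0 0 0")

```text
clock: 15.15
eef_pos: [499.9, 159.8, 12.9]
tool_rot: [3.141, 0.002, -2.853]
force: [0.4, 0.6, -1.8]
width: 39.2
gripper_force: 62.7
```

```bash
sed -i "s/s\['width'\].round(1)/s['width']/" rp.py; python3 rp.py
```

```text
15.15 eef [499.9 159.8  12.9] rot [ 3.1413e+00  2.3000e-03 -2.8535e+00] local -137.4 1.4 yawerr deg 0.06 F [ 0.4  0.6 -1.8] T [0.07 0.05 0.03] 39.18497796008349
```

move_arm(targets="-1 0 -0.12 0.5 0 0 0; -1 0 0 0.5 0 0 0; -1 0 0 0.4 0 0 0; -1 0 0 0 0 0 0; -1 0 0 0 0 0 0")

```text
clock: 15.57
eef_pos: [498.8, 158.3, -2.6]
tool_rot: [-3.142, -0.001, -2.853]
force: [-0.3, -0.4, -1.4]
width: 39.1
gripper_force: 62.7
```

```bash
python3 rp.py
```

```text
15.5667 eef [498.8 158.3  -2.6] rot [-3.1415e+00 -7.0000e-04 -2.8530e+00] local -138.8 0.3 yawerr deg 0.09 F [-0.3 -0.4 -1.4] T [ 0.   -0.04 -0.04] 39.12317804132104
```

move_arm(targets="-1 -0.5 0 -0.1 0 0 0; -1 -0.7 0 0 0 0 0; -1 -0.7 0 0 0 0 0; -1 -0.7 0 0 0 0 0; -1 -0.7 0 0 0 0 0")

```text
clock: 15.98
eef_pos: [532.0, 168.1, -1.1]
tool_rot: [3.141, 0.001, -2.853]
force: [-0.0, 0.6, -2.1]
width: 38.7
gripper_force: 62.7
```

```bash
python3 rp.py
```

```text
15.9833 eef [532.  168.1  -1.1] rot [ 3.1414e+00  7.0000e-04 -2.8534e+00] local -104.2 0.3 yawerr deg 0.07 F [-0.   0.6 -2.1] T [ 0.02 -0.   -0.02] 38.722545507983575
```

move_arm(targets="-1 -0.7 0 0 0 0 0; -1 -0.7 0 0 0 0 0; -1 -0.7 0 0 0 0 0; -1 -0.7 0 0 0 0 0; -1 -0.7 0 0 0 0 0")

```text
clock: 16.4
eef_pos: [564.9, 177.9, -1.3]
tool_rot: [3.142, -0.0, -2.853]
force: [1.2, -0.2, -1.4]
width: 38.7
gripper_force: 62.7
```

```bash
python3 rp.py
```

```text
16.4 eef [564.9 177.9  -1.3] rot [ 3.1415e+00 -1.0000e-04 -2.8531e+00] local -69.8 0.3 yawerr deg 0.08 F [ 1.2 -0.2 -1.4] T [ 0.03  0.04 -0.  ] 38.74874636742034
```

move_arm(targets="-1 -0.7 0 0 0 0 0; -1 -0.7 0 0 0 0 0; -1 -0.7 0 0 0 0 0; -1 -0.7 0 0 0 0 0; -1 -0.7 0 0 0 0 0")

```text
clock: 16.82
eef_pos: [598.5, 187.8, -1.3]
tool_rot: [-3.142, -0.0, -2.853]
force: [-0.6, 0.2, -2.5]
width: 38.7
gripper_force: 62.7
```

move_arm(targets="-1 -0.6 0 0 0 0 0; -1 -0.6 0 0 0 0 0; -1 -0.5 0 0 0 0 0; -1 -0.4 0 0 0 0 0; -1 -0.3 0 0 0 0 0")

```text
clock: 17.23
eef_pos: [621.3, 194.6, -1.3]
tool_rot: [3.142, 0.0, -2.853]
force: [0.3, -0.4, -2.5]
width: 39.0
gripper_force: 62.7
```

```bash
python3 rp.py
```

```text
17.2333 eef [621.3 194.6  -1.3] rot [ 3.1415  0.     -2.8531] local -11.0 0.4 yawerr deg 0.08 F [ 0.3 -0.4 -2.5] T [ 0.02 -0.02 -0.  ] 39.0126408909851
```

move_arm(targets="-1 -0.25 0 0 0 0 0; -1 -0.25 0 0 0 0 0; -1 -0.2 0 0 0 0 0; -1 -0.2 0 0 0 0 0; -1 -0.15 0 0 0 0 0")

```text
clock: 17.65
eef_pos: [631.0, 197.4, -1.2]
tool_rot: [-3.142, -0.0, -2.853]
force: [0.8, 0.5, -1.5]
width: 39.1
gripper_force: 62.7
```

move_arm(targets="-1 -0.1 0 0 0 0 0; -1 -0.1 0 0 0 0 0; -1 -0.1 0 0 0 0 0")

```text
clock: 17.9
eef_pos: [633.8, 198.3, -1.3]
tool_rot: [-3.142, -0.0, -2.853]
force: [0.7, 0.0, -2.2]
width: 39.1
gripper_force: 62.7
```

```bash
python3 rp.py
```

```text
17.9 eef [633.8 198.3  -1.3] rot [-3.1416e+00 -2.0000e-04 -2.8531e+00] local 2.0 0.4 yawerr deg 0.09 F [ 0.7  0.  -2.2] T [-0.04 -0.03  0.02] 39.13117394257251
```

Not touching yet, so I'll keep creeping in 1 mm steps.

move_arm(targets="-1 -0.1 0 0 0 0 0; -1 -0.1 0 0 0 0 0")

```text
clock: 18.07
eef_pos: [634.8, 198.6, -1.4]
tool_rot: [-3.141, -0.002, -2.853]
force: [-3.0, -0.8, -0.6]
width: 38.8
gripper_force: 63.0
```

move_arm(targets="-1 -0.1 0 0 0 0 0; -1 -0.1 0 0 0 0 0")

```text
clock: 18.23
eef_pos: [634.9, 198.4, -1.7]
tool_rot: [-3.141, -0.006, -2.852]
force: [-7.3, -2.1, 2.0]
width: 38.9
gripper_force: 63.2
```

move_arm(targets="-1 0 0 0.1 0 0 0; -1 0 0 0.1 0 0 0; -1 0 0 0 0 0 0")

```text
clock: 18.48
eef_pos: [634.9, 198.4, -3.2]
tool_rot: [-3.14, -0.006, -2.852]
force: [-7.5, -2.4, 3.8]
width: 39.0
gripper_force: 63.5
```

move_arm(targets="-1 0 0 0.1 0 0 0; -1 0 0 0 0 0 0")

```text
clock: 18.65
eef_pos: [634.7, 198.4, -3.4]
tool_rot: [-3.14, -0.006, -2.852]
force: [-8.6, -3.5, 9.9]
width: 39.2
gripper_force: 64.2
```

```bash
python3 rp.py
```

```text
18.65 eef [634.7 198.4  -3.4] rot [-3.1401 -0.0057 -2.8525] local 2.9 0.3 yawerr deg 0.12 F [-8.6 -3.5  9.9] T [-0.46  1.79  0.23] 39.19736619545485
```

move_arm(targets="0.1 0 0 0 0 0 0; 0.1 0 0 0 0 0 0; 0.5 0 0 0 0 0 0; 0.5 0 0 0 0 0 0; 0.5 0 0 0 0 0 0")

```text
clock: 19.07
eef_pos: [638.1, 199.6, -4.2]
tool_rot: [3.141, 0.001, -2.853]
force: [-0.1, -0.4, 1.4]
width: 64.0
gripper_force: 0.0
```

move_arm(targets="0.5 0 0 -1 0 0 0; 0.5 0 0 -2 0 0 0; 0.5 0 0 -4 0 0 0; 0.5 0 0 -4 0 0 0; 0.5 0 0 -4 0 0 0")

```text
clock: 19.48
eef_pos: [637.3, 199.5, 147.8]
tool_rot: [3.141, -0.0, -2.853]
force: [0.6, 0.4, -0.1]
width: 64.1
gripper_force: 0.0
```

```bash
python3 rp.py; python3 - <<'E'
from h import *
snap('scene','s8'); snap('wrist','w8'); print(w2pix('w8',[585,108,24]),w2pix('w8',[632,197,8]),w2pix('w8',[515,58,72]))
E
```

```text
19.4833 eef [637.3 199.5 147.8] rot [ 3.1412e+00 -3.0000e-04 -2.8528e+00] local 5.7 0.6 yawerr deg 0.1 F [ 0.6  0.4 -0.1] T [-0.02 -0.05 -0.01] 64.1038999650803
[216.67280206 105.62085071] [314.68385174 196.52691043] [133.36455689 -54.61082113]
```

move_arm(targets="0 0 0 0 0 0 -6.2; 0 0 0 0 0 0 -6.2; 0 0 0 0 0 0 -6.3; 0 3.6 -0.9 0 0 0 0; 0 3.6 -0.9 0 0 0 0")

```text
clock: 20.0
eef_pos: [588.9, 144.8, 145.6]
tool_rot: [3.14, 0.002, -2.524]
force: [0.4, -0.5, -0.2]
width: 42.6
gripper_force: 0.0
```

move_arm(targets="0 3.6 -0.9 0 0 0 0; 0 3.6 -0.9 0 0 0 0; 0 3.6 -0.9 0 0 0 0; 0 0 0 0 0 0 0; 0 0 0 0 0 0 0")

```text
clock: 20.42
eef_pos: [515.6, 56.4, 146.1]
tool_rot: [-3.14, -0.001, -2.53]
force: [1.2, 0.5, -0.1]
width: 42.5
gripper_force: 0.0
```

```bash
python3 - <<'E'
from h import *
snap('wrist','w9')
s=read_state();y=s['tool_rot'][2];d=np.array([514.9,58.3])-s['eef_pos'][:2];print(s['clock'],s['eef_pos'],s['tool_rot'],d@[np.cos(y),np.sin(y)],d@[np.sin(y),-np.cos(y)])
E
```

```text
20.4667 [517.03690666  58.41773872 146.39537637] [-3.14084155e+00  1.26896530e-03 -2.52798644e+00] 1.8148815942190797 1.1342121930370053
```

move_arm(targets="0 0.1 0.1 4 0 0 0; 0 0 0 4 0 0 0; 0 0 0 2.5 0 0 0; 0 0 0 1.5 0 0 0; 0 0 0 1 0 0 0")

```text
clock: 20.88
eef_pos: [515.2, 60.8, 13.8]
tool_rot: [3.14, -0.001, -2.525]
force: [0.3, -0.6, 0.0]
width: 42.6
gripper_force: 0.0
```

move_arm(targets="-0.4 0 0 0 0 0 0; -0.4 0 0 0 0 0 0; -0.6 0 0 0 0 0 0; -1 0 0 0 0 0 0; -1 0 0 0 0 0 0")

```text
clock: 21.3
eef_pos: [516.6, 59.7, 17.0]
tool_rot: [-3.141, 0.003, -2.527]
force: [-0.3, 1.0, 3.0]
width: 11.6
gripper_force: 58.5
```

move_arm(targets="-1 0 0 0 0 0 0; -1 0 0 0 0 0 0")

```text
clock: 21.47
eef_pos: [516.5, 59.7, 17.0]
tool_rot: [-3.141, 0.003, -2.527]
force: [-0.2, 0.2, 7.3]
width: 11.9
gripper_force: 58.7
```

```bash
python3 - <<'E'
from h import *
s=read_state();print(s['clock'],s['eef_pos'],s['tool_rot'],s['force'],s['torque'],s['width'],s['gripper_force'],s['qpos'])
E
```

```text
21.4667 [516.54385169  59.69920321  16.97612845] [-3.14068447e+00  3.02893715e-03 -2.52663116e+00] [-0.21499886  0.24611901  7.32730714] [ 0.15159325 -0.03856179  0.03853202] 11.875585331853221 58.679137229919434 [ 0.11528123  0.76046561 -0.43203083  2.01280867  0.6435356   0.50110489
  1.39771446]
```

move_arm(targets="-1 -0.05 0.89 0 0 0 6; -1 -0.05 0.89 0 0 0 6; -1 -0.05 0.89 0 0 0 6; -1 -0.05 0.89 0 0 0 6; -1 -0.05 0.89 0 0 0 6")

```text
clock: 21.88
eef_pos: [502.0, 100.9, 17.0]
tool_rot: [3.141, 0.004, -3.056]
force: [1.7, -0.1, 4.5]
width: 11.5
gripper_force: 58.7
```

move_arm(targets="-1 -0.05 0.89 0 0 0 6; -1 -0.05 0.89 0 0 0 6; -1 -0.05 0.89 0 0 0 6; -1 -0.05 0.89 0 0 0 6; -1 -0.05 0.89 0 0 0 6")

```text
clock: 22.3
eef_pos: [510.1, 143.9, 17.0]
tool_rot: [3.14, 0.004, 2.703]
force: [3.9, -2.9, 4.2]
width: 11.7
gripper_force: 58.6
```

move_arm(targets="-1 -0.05 0.89 0 0 0 6; -1 -0.05 0.89 0 0 0 6; -1 -0.05 0.89 0 0 0 6; -1 -0.05 0.89 0 0 0 6; -1 -0.05 0.89 0 0 0 6")

```text
clock: 22.72
eef_pos: [538.4, 176.8, 17.0]
tool_rot: [3.139, 0.002, 2.179]
force: [2.8, -3.4, 3.7]
width: 11.7
gripper_force: 58.7
```

move_arm(targets="-1 -0.05 0.89 0 0 0 6; -1 0 0 0 0 0 0")

```text
clock: 22.88
eef_pos: [546.9, 181.8, 16.9]
tool_rot: [3.138, 0.003, 2.076]
force: [2.5, -3.7, 8.5]
width: 11.4
gripper_force: 59.3
```

move_arm(targets="-1 -0.01 0.37 0 0 0 2.5; -1 -0.01 0.37 0 0 0 2.5; -1 -0.01 0.37 0 0 0 2.5; -1 -0.01 0.37 0 0 0 2.5")

```text
clock: 23.22
eef_pos: [558.8, 186.9, 17.0]
tool_rot: [3.139, 0.002, 1.904]
force: [1.1, -2.8, 6.5]
width: 11.5
gripper_force: 59.1
```

move_arm(targets="-1 0 0.15 0 0 0 1; -1 0 0.15 0 0 0 1")

```text
clock: 23.38
eef_pos: [561.6, 187.8, 17.0]
tool_rot: [3.139, 0.002, 1.87]
force: [1.4, -2.5, 6.3]
width: 11.4
gripper_force: 59.1
```

move_arm(targets="-1 0 0.15 0 0 0 1; -1 0 0.15 0 0 0 1")

```text
clock: 23.55
eef_pos: [561.6, 187.8, 16.8]
tool_rot: [-3.138, 0.002, 1.836]
force: [-6.2, -4.7, 14.0]
width: 11.3
gripper_force: 59.9
```

The gate meets its stop (the force rises and the motion halts) at the expected shut position. I'll release and retreat.

move_arm(targets="-1 0 0.1 0 0 0 0; -1 0 0 0 0 0 0; -0.2 0 0 0 0 0 0; -0.2 0 0 0 0 0 0; -0.2 0 0 0 0 0 0")

```text
clock: 23.97
eef_pos: [563.7, 190.8, 15.8]
tool_rot: [3.142, -0.001, 1.837]
force: [0.4, 0.6, -0.5]
width: 34.1
gripper_force: 0.0
```

move_arm(targets="-0.2 0 0 -1.5 0 0 0; -0.2 0 0 -3 0 0 0; -0.2 0 0 -4 0 0 0; -0.2 0 0 -4 0 0 0; -0.2 0 0 -4 0 0 0")

```text
clock: 24.38
eef_pos: [563.2, 190.7, 182.1]
tool_rot: [-3.141, -0.0, 1.837]
force: [0.6, 0.7, -0.6]
width: 33.9
gripper_force: 0.0
```

move_arm(targets="0 -3 0 -3 0 0 0; 0 -4 0 0 0 0 0; 0 -4 0 0 0 0 0; 0 -4 0 0 0 0 0; 0 0 0 0 0 0 0")

```text
clock: 24.8
eef_pos: [605.0, 34.2, 210.7]
tool_rot: [3.141, 0.008, 1.824]
force: [0.7, -3.1, 0.7]
width: 42.5
gripper_force: 0.0
```

```bash
python3 - <<'E'
from m import *
s=read_state();print(s['clock'],s['eef_pos'],s['force'])
a=snap('wrist','wA'); t=snap('top','tA'); sc=snap('scene','sA')
for fn in('wA','tA','sA'):
  print(fn,[w2pix(fn,p).round(0) for p in ([561.2,189.5,72],[585.3,108,24],[634,198,79])])
# changes of scene from start, masked list of blobs
a0=cv2.imread('pics/sc0.png').astype(int);b=cv2.imread('pics/sA.png').astype(int)
d=(np.abs(a0-b).max(2)>50).astype(np.uint8);d=cv2.morphologyEx(d,cv2.MORPH_OPEN,np.ones((3,3)))
n,l,st,_=cv2.connectedComponentsWithStats(d);print([x.tolist() for x in st[1:] if x[4]>25])
# grey-level patch along gate in top view for shut line: bright pixels of bar
E
```

```text
24.8 [605.01839516  34.24763666 210.65101907] [ 0.74453935 -3.10994166  0.68944565]
wA [array([312., -13.]), array([317., 118.]), array([418.,   0.])]
tA [array([253., 239.]), array([279., 233.]), array([251., 217.])]
sA [array([373., 201.]), array([355., 230.]), array([393., 215.])]
[[180, 0, 40, 46, 581], [290, 0, 97, 149, 6598], [416, 0, 11, 5, 36], [398, 5, 40, 35, 728], [237, 19, 9, 6, 34], [438, 22, 7, 15, 72], [176, 47, 11, 14, 95], [228, 46, 5, 7, 28], [191, 48, 14, 27, 208], [371, 103, 69, 24, 1200], [274, 115, 59, 21, 882], [332, 134, 22, 17, 124], [263, 140, 153, 121, 4406], [400, 240, 19, 22, 148], [256, 277, 55, 51, 1053]]
```

```bash
python3 - <<'E'
from h import *
c,s=np.cos(.287),np.sin(.287); W=lambda x,y,z:[632+c*x-s*y,197.3+s*x+c*y,z]
for fn in('tA','sA'):
    im=cv2.imread(f'pics/{fn}.png').astype(int); B,G,R=im[...,0],im[...,1],im[...,2]
    pl=np.int32([w2pix(fn,W(x,y,14)) for x,y in((58,40),(58,-40),(-58,-40),(-58,40))])
    m=np.zeros(im.shape[:2],np.uint8);cv2.fillPoly(m,[pl],1)
    g=(m>0)&(G>R+8)&(G>B+8);ys,xs=np.where(g);print(fn,'green n',g.sum(),xs.mean().round(1),ys.mean().round(1))
    dk=(m>0)&(G<75)&(G>=R);ys,xs=np.where(dk);print(' dark green',len(xs),xs.mean() if len(xs) else 0,ys.mean() if len(ys) else 0)
    print(' pred trees',[w2pix(fn,W(47,y,38)).round(1) for y in(-22,4)],'pred plate ctr',w2pix(fn,W(2,0,14)).round(1),'roof',w2pix(fn,W(2,0,75)).round(1))
    print(' post px',[im[int(v),int(u)][::-1].tolist() for u,v in [w2pix(fn,[561.2,189.5,z]) for z in(72,60,40)]], 'bar',[im[int(v),int(u)][::-1].tolist() for u,v in [w2pix(fn,[585.3+r*np.cos(1.858),108+r*np.sin(1.858),22]) for r in(20,35,50,65)]],'bar@0.15',[im[int(v),int(u)][::-1].tolist() for u,v in [w2pix(fn,[585.3+r*np.cos(2.06),108+r*np.sin(2.06),22]) for r in(35,50,65)]])
E
```

```text
tA green n 71 258.0 218.8
 dark green 34 254.2058823529412 212.2941176470588
 pred trees [array([255.5, 203.2]), array([248. , 205.2])] pred plate ctr [253.5 218.4] roof [251.  216.7]
 post px [[134, 113, 90], [135, 126, 114], [136, 129, 117]] bar [[174, 152, 120], [132, 114, 89], [232, 204, 183], [134, 124, 111]] bar@0.15 [[124, 107, 84], [194, 164, 141], [201, 122, 75]]
sA green n 145 394.8 233.3
 dark green 137 397.3211678832117 233.71532846715328
 pred trees [array([400.2, 236.1]), array([405.1, 229.9])] pred plate ctr [389.9 227.6] roof [392.6 215.4]
 post px [[95, 92, 82], [85, 82, 76], [71, 69, 64]] bar [[198, 182, 163], [198, 187, 170], [199, 183, 165], [130, 124, 116]] bar@0.15 [[207, 146, 108], [212, 138, 88], [176, 113, 71]]
```

```bash
python3 -c "
from cell import order; print(order.finish_job())"
```

```text
the job is handed in; nothing more can be done
None
```

I handed the job in at about 25 s on the robot's clock: I opened the gate to its stop, slid the house plate home against the end stop, released it, and swung the gate shut. My first pass at the gate closed the fingers above the post, because the fingertips sit about 33 mm higher than the reported TCP, so I repeated that step. I confirmed the end state by contact force and pixel checks, not by viewing a final picture.

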